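Bring the polishing cone round to the handpiece stand

TASK

On the dental bench stands a round carousel of polishing points that turns endlessly either way by the black bar grip on top. Turn it the shorter way round, never the long way, until the pointed cone faces the square dark steel handpiece stand, and leave it there, so that the technician finds the cone right beside the stand.

Things in the scene. Friction and masses are not known exactly. Their poses are not given: they have to be found in the camera images.
- carousel: Turning part of the carousel: blue disc, 144 across, with six polishing points on a circle of radius 56 and a central bar grip. Turns about its vertical axis with no end stops; light friction (0.06 N m) holds it where left. Origin on the axis, 20 above the table; z up, x points level from the axis to the cone. Points reach 51 above the origin. Its foot (160 across) is fixed.
- bar_grip (a point): Centre of the black bar to grip, on the turning axis, 80 above the origin of carousel (100 above the table). The bar is 46 long (along x, pointing at the cone), 14 thick (along y), 40 high (75 to 115 above the table). Below it is only a column of diameter 20, so there is free air round the bar. Axes as those of carousel.
- cone (a point): Middle of the pointed cone (off-white, 26 across at its foot, 33 high, point up), fixed to the carousel 56 from the turning axis. The other five points are flat wheels, small drums and a ball.
- stand_top (a point): Centre of the top of the square dark steel handpiece stand: a block 46 x 46 and 45 high with an 18 hole in its top, fixed to the table 115 to 145 from the turning axis. At the start it lies 35 to 80 degrees to one side or the other of the cone, seen from the axis. A round dark steel pot (48 across) on the other side and a low glass pot between them are not the target.
Mind the look-alikes: they are no part of the job. What is shaped like the part that bears stand_top but green or red is not meant.

How it is judged:
By the outcome, as a careful person would: the job done as asked, in the order asked, and still so for the second after the job is handed in, with the robot touching nothing.
It also fails if it takes over 35 s, if anything falls off the work surface, if the arm or the gripper's body presses on something with over 40 N, if the wrist force passes 120 N, or if a joint passes its speed limit or range.

ROBOT

A 7-joint arm with a two-finger parallel gripper is mounted at the origin on the work surface. World frame = base frame: x ahead of the robot, y to its left, z up, the work surface at z = 0. Lengths are in m, angles in rad, forces in N, time in s.
With the tool pointing down it reaches from about 0.425 to 0.875 m from the base axis. Payload 4.7 kg.
Tool frame: the origin (TCP) lies on the centre line of the jaws, within the pads' length; the fingertips stand 22 mm ahead of it and the grasp point (between the pads) lies 3 mm ahead of it; z points along the fingers, y is the direction in which the jaws open and shut (so a half turn about z gives the same grasp; the last joint's range is limited). The gripper opens to 87 mm and grips with 3 to 60 N. Pads are 19 mm wide; open, the fingers measure 117 mm over their backs; the gripper's body (75 mm by 190 mm) begins 51 mm behind the grasp point.
Start: joints at [1.209, 0.321, -0.07, 1.45, 0.023, 1.371, -0.057], TCP at [0.239, -0.605, 0.245] pointing down, gripper open.
Joint ranges: [-2.86, 2.86], [-0.3, 2.09], [-1.38, 1.24], [0.06, 2.45], [-1.56, 4.7], [0.09, 2.05], [-2.69, 2.69]. Speed limits (rad/s): [2.57, 2.57, 3.14, 3.14, 3.14, 3.14, 3.14].

INTERFACE

Orientations are given as a rotation vector (axis times angle).
In Python, from bench import ctrl, imaging, close_job, finder gives the robot as it stands. The module is installed in compiled form; this text tells all that it offers.
- The arm moves only by the shell command python3 -m jog 'ROWS' [FORCE]. ROWS is JSON, a list that holds one entry, the list of rows, each a list of 7 numbers: the shift along the tool's x, y, z in cm, then the turn, a rotation vector about the tool's x, y, z in degrees, then the finger opening in cm, from 0 to 8.7. In form: [[[dx, dy, dz, ax, ay, az, claw], ...]]. A call has 1 to 12 rows; each row shifts and turns the commanded pose from where the row before left it, along the tool's axes as they then stand; what a row does not reach is not made up. A row lasts 1/10 s, in which the tool goes at most 50 mm and 8.59 degrees, less where a joint would pass 70% of its speed; a pose out of reach is approached as far as the arm can. A call is refused whole if a number of a shift passes 5 or a number of a turn 8.59, either way. A call with a gripper value outside its range is refused whole. The fingers move at their own pace and stop on an object; FORCE is the grip in N (left out, the last holds). Time passes only in rows, so rows that do not move let the fingers close. It gives the time, the measured TCP pose, the force and the opening at its end, in the units of the state.
- ctrl.get_state(): the state, without advancing time (a new reading comes with each control period).
- imaging.get_image(name): name is "scene" or "top"; returns a dict with "frame" (384x512x3 uint8, red, green, blue), "intrinsics" (3x3 intrinsics, pixels), "pose" (4x4, takes a point from camera to world coordinates). Camera axes: x right, y down, z forward; pixel columns grow to the right and rows downward; lengths in m; the calibration is good to about 2 mm. A picture is of the moment at which its call begins. There is no depth.
- close_job(): hands the job in, once; it reports no verdict.
Trained networks look in the newest picture that a camera, given by its name, has taken for a name from the list of things; names that differ only in an ending like _2 or _b are one class to them, and where a whole thing is asked for, a point or a joint stands for the part that bears it (a point fixed in the world has none). Each returns a list of dicts, best first, with "conf" (0 to 1); they miss things now and then, are a little off and sometimes report something else, mostly with a low value. They report only what shows in the picture. A call takes as long as a camera call. They do not tell look-alikes from the thing itself.
- finder.trace(label, camera): "region" (384x512 bool, what is visible of it) and "point" ([row, column] as shares, 0 to 1, of the picture: columns of its width, rows of its height, amid what is visible of it).
- finder.spot_point(label, camera): "point" ([row, column] as shares, 0 to 1, of the picture: columns of its width, rows of its height: a listed point, or the origin of a listed thing).
The state is a dict: "time": time; "joint_positions": joint angles; "qd": joint speeds; "joint_torque": joint torques, N m; "position": TCP position; "tool_rot": TCP orientation; "ft_force": force on the tool from outside, world axes, zero at the start; "torque": the same for the moment, N m; "grip_width": opening from 0.0 (shut) to 1.0 (fully open).
Only numpy, scipy, OpenCV 4.12 (cv2) and the standard library are available. Lean on these libraries where they do the work, as an engineer would, in place of code of your own. Each camera call takes 0.05 s, during which the arm holds its last target. There are 200 camera calls.

## Working session

There is one attempt and no reset: what is moved stays moved. The work goes in short steps, Python scripts to look and compute and a shell command to move; the robot and the scene stay as the last step left them, time stands still between calls to the robot, and variables do not carry over. Pictures are saved under pics/ and viewed, about 8 in all and at most 12, crops included, and the job is handed in when it is done.

```bash
mkdir -p pics; cat > h.py <<'E'
import numpy as np,cv2
from bench import ctrl,imaging,finder
def ray(im,p,z):
    h,w=im["frame"].shape[:2]
    d=im["pose"][:3,:3]@np.linalg.inv(im["intrinsics"])@np.array([p[1]*w,p[0]*h,1]); o=im["pose"][:3,3]
    return o+d*(z-o[2])/d[2]
Z=dict(carousel=.02,bar_grip=.1,cone=None,stand_top=.045)
def look(cams=("top","scene"),names=("bar_grip","cone","stand_top"),tag=""):
    out=[]
    for c in cams:
        im=imaging.get_image(c); out.append(im["frame"])
        for n in names:
            z={'carousel':.02,'bar_grip':.1,'cone':.055,'stand_top':.045}[n]
            for r in finder.spot_point(n,c)[:3]:
                p=r["point"]; print(c,n,round(r["conf"],2),"px",np.round([p[1]*512,p[0]*384]),ray(im,p,z).round(4))
    cv2.imwrite(f"pics/{tag}.png",cv2.cvtColor(np.vstack([cv2.resize(o,(400,300)) for o in out]) if len(out)>1 else cv2.resize(out[0],(800,600)),cv2.COLOR_RGB2BGR))
E
python3 - <<'E'
from h import *
look(tag="a"); s=ctrl.get_state(); print(s["time"],s["position"],s["tool_rot"],s["ft_force"])
from scipy.spatial.transform import Rotation as R
print(R.from_rotvec(s["tool_rot"]).as_matrix().round(3))
E
```

```text
top bar_grip 0.87 px [246. 173.] [0.529  0.0503 0.1   ]
top cone 0.61 px [234. 211.] [0.476  0.0722 0.055 ]
top stand_top 0.95 px [373. 246.] [ 0.4142 -0.1497  0.045 ]
top stand_top 0.86 px [290. 240.] [ 0.4277 -0.0168  0.045 ]
scene bar_grip 0.56 px [269. 185.] [0.5308 0.0468 0.1   ]
scene cone 0.61 px [279. 179.] [0.4743 0.0704 0.055 ]
scene stand_top 0.77 px [152. 200.] [ 0.5147 -0.1721  0.045 ]
scene stand_top 0.72 px [175. 162.] [ 0.4125 -0.1425  0.045 ]
scene stand_top 0.69 px [234. 165.] [ 0.4239 -0.0192  0.045 ]
0.4 [ 0.23850049 -0.60458461  0.24441486] [-3.08607880e+00 -5.86832982e-01  1.87136842e-04] [-0.15164078  0.31835381  0.70995463]
[[ 0.93   0.367 -0.   ]
 [ 0.367 -0.93   0.   ]
 [-0.    -0.    -1.   ]]
```

View pics/a.png

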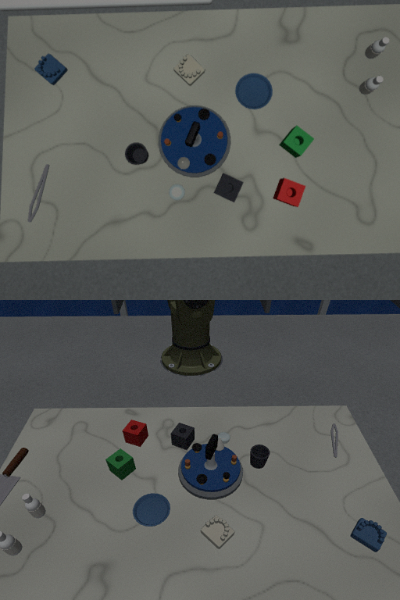

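The candidates for stand_top, in full-resolution top pixels, are dark grey (290,240), red (373,246) and green (~(380,180)). The dark one fits: it is 0.124 m from the axis and 54° from the cone. I'll confirm that in a crop.

```bash
python3 - <<'E'
from h import *
im=imaging.get_image("top"); f=im["frame"][120:285,140:360]
cv2.imwrite("pics/b.png",cv2.cvtColor(cv2.resize(f,(800,600),interpolation=cv2.INTER_CUBIC),cv2.COLOR_RGB2BGR))
# bar top outline: dark region trace -> long axis
for n in("bar_grip","carousel"):
    for r in finder.trace(n,"top")[:1]:
        ys,xs=np.nonzero(r["region"]); print(n,r["conf"],len(xs),cv2.minAreaRect(np.c_[xs,ys].astype(np.float32)))
for r in finder.spot_point("carousel","top")[:2]: print(r["conf"],ray(im,r["point"],.02))
# world direction -> tool deltas
E
```

```text
bar_grip 0.79 5686 ((248.0, 178.0), (84.0, 84.0), 90.0)
carousel 0.58 5760 ((248.5, 178.0), (84.0, 85.0), 90.0)
0.66 [0.52908161 0.05382784 0.02      ]
```

View pics/b.png

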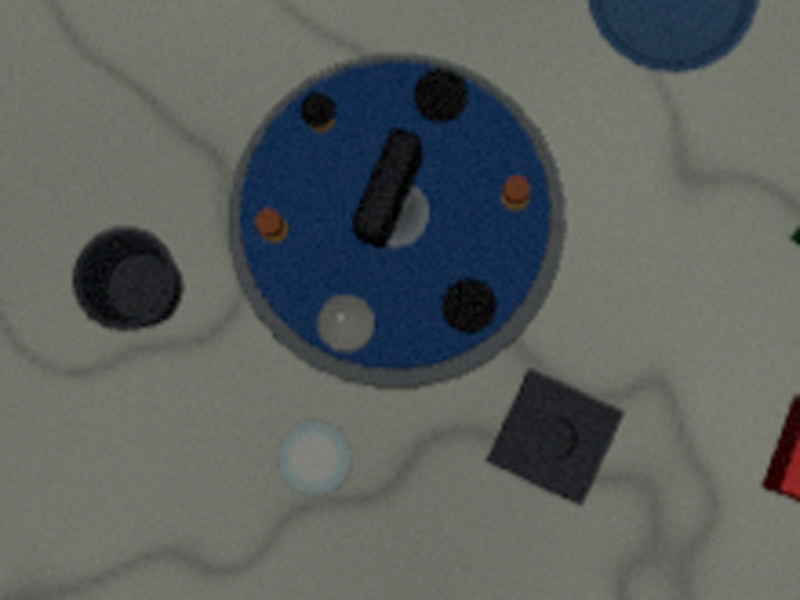

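The crop shows the off-white cone at crop (345,323), in line with the bar, the dark square stand at (555,437), the glass pot at (315,457) and the round pot at (128,278). The turn is about +54° (counter-clockwise from above), and the grip needs a tool z turn of about +42° first.

```bash
python3 -m jog '[[[2.8,-2.8,0,0,0,0,8.7],[2.8,-2.8,0,0,0,0,8.7],[2.8,-2.8,0,0,0,0,8.7],[2.8,-2.8,0,0,0,0,8.7],[2.8,-2.8,0,0,0,0,8.7],[2.8,-2.8,0,0,0,0,8.7],[2.8,-2.8,0,0,0,0,8.7],[2.8,-2.8,0,0,0,0,8.7],[2.8,-2.8,0,0,0,0,8.7],[2.8,-2.8,0,0,0,0,8.7],[2.8,-2.8,0,0,0,0,8.7],[2.8,-2.8,0,0,0,0,8.7]]]' 20
cat > go.py <<'E'
from h import *
from scipy.spatial.transform import Rotation as R
import sys
s=ctrl.get_state(); M=R.from_rotvec(s["tool_rot"]).as_matrix()
t=np.array([.5295,.0505,.106])
print("t",s["time"],"pos",s["position"].round(4) if hasattr(s["position"],'round') else s["position"],"xang",np.degrees(np.arctan2(M[1,0],M[0,0])).round(2),"tilt",M[:,2].round(3))
print("tool cm to go",(M.T@(t-s["position"])*100).round(2),"F",np.round(s["ft_force"],1),"T",np.round(s["torque"],2),"w",s["grip_width"],"q",np.round(s["joint_positions"],2))
E
python3 go.py
```

```text
time: 1.8
position: [0.4282, -0.1673, 0.2449]
tool_rot: [3.085, 0.587, 0.001]
ft_force: [0.0, -0.3, 0.2]
grip_width: 0.997
t 1.8 pos [ 0.4282 -0.1673  0.2449] xang 21.53 tilt [ 0.001 -0.001 -1.   ]
tool cm to go [ 17.41 -16.56  13.88] F [ 0.  -0.3  0.2] T [-0.02  0.    0.03] w 0.9968251065530633 q [ 0.8  -0.08 -0.46  1.88 -0.03  1.32 -0.84]
```

```bash
python3 -m jog '[[[2.9,-2.76,0,0,0,0,8.7],[2.9,-2.76,0,0,0,0,8.7],[2.9,-2.76,0,0,0,0,8.7],[2.9,-2.76,0,0,0,0,8.7],[2.9,-2.76,0,0,0,0,8.7],[2.9,-2.76,0,0,0,0,8.7],[0,0,0,0,0,8.3,8.7],[0,0,0,0,0,8.3,8.7],[0,0,0,0,0,8.3,8.7],[0,0,0,0,0,8.3,8.7],[0,0,0,0,0,8.3,8.7],[0,0,0,0,0,0,8.7]]]' >/dev/null; python3 go.py
```

```text
t 3.0 pos [0.5289 0.0491 0.2447] xang -19.99 tilt [ 0. -0. -1.]
tool cm to go [ 1.000e-02 -1.600e-01  1.387e+01] F [ 0.6  1.2 -0.4] T [0.07 0.05 0.01] w 0.9980343440824265 q [ 0.49  0.11 -0.68  1.73  0.07  1.33 -2.12]
```

```bash
python3 -m jog '[[[0,-0.15,3,0,0,0,8.7],[0,0,3,0,0,0,8.7],[0,0,3,0,0,0,8.7],[0,0,2.5,0,0,0,8.7],[0,0,2.4,0,0,0,8.7],[0,0,0,0,0,0,8.7]]]' >/dev/null; python3 go.py; python3 - <<'E'
from h import *
im=imaging.get_image("scene"); f=im["frame"][120:285,160:380]
cv2.imwrite("pics/c.png",cv2.cvtColor(cv2.resize(f,(800,600),interpolation=cv2.INTER_CUBIC),cv2.COLOR_RGB2BGR))
E
```

```text
t 3.6 pos [0.5268 0.0501 0.1025] xang -19.78 tilt [-0.006  0.    -1.   ]
tool cm to go [ 0.24 -0.13 -0.35] F [ 0.   0.1 -0.1] T [0.08 0.13 0.02] w 1.0021921798287987 q [ 0.45  0.25 -0.66  1.89  0.17  1.06 -2.2 ]
```

View pics/c.png

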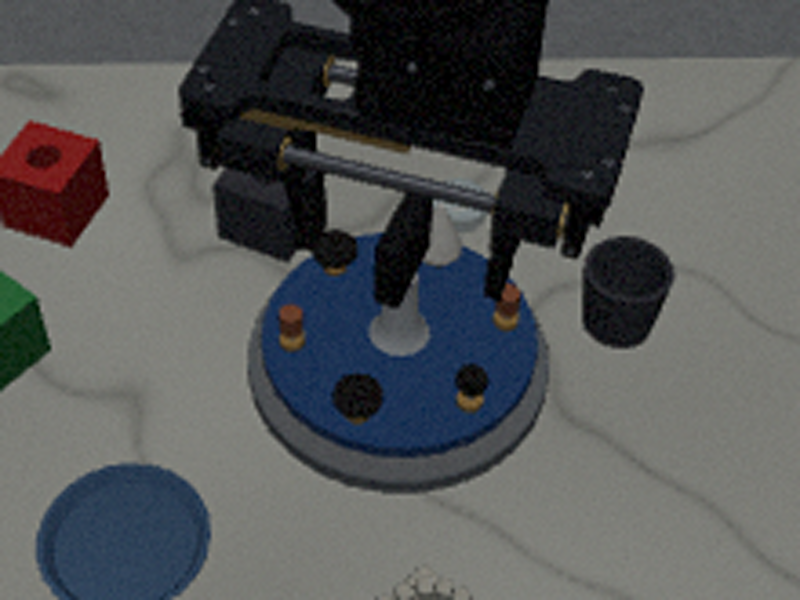

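The scene view shows the bar midway between the open fingers and the cone just behind it. Next I make a small correction and grip.

```bash
python3 -m jog '[[[0.2,-0.1,-0.3,0,0,0,8.7],[0,0,0,0,0,0,5],[0,0,0,0,0,0,3],[0,0,0,0,0,0,1],[0,0,0,0,0,0,1],[0,0,0,0,0,0,1],[0,0,0,0,0,0,1],[0,0,0,0,0,0,1],[0,0,0,0,0,0,1],[0,0,0,0,0,0,1]]]' 25 >/dev/null; python3 go.py
```

```text
t 4.65 pos [0.5316 0.0508 0.1085] xang -19.97 tilt [-0. -0. -1.]
tool cm to go [-0.18  0.1   0.25] F [-0.3 -0.8  0.2] T [ 0.06  0.04 -0.01] w 0.2635881806512695 q [ 0.45  0.25 -0.66  1.88  0.17  1.07 -2.2 ]
```

```bash
python3 -m jog '[[[0,0,0,0,0,0,0.5],[0,0,0,0,0,0,0.5],[0,0,0,0,0,0,0.5],[0,0,0,0,0,0,0.5],[0,0,0,0,0,0,0.5]]]' 25 >/dev/null; python3 go.py;python3 -c "
from h import *
look(tag='d')"
```

```text
t 5.15 pos [0.5315 0.0499 0.1085] xang -20.0 tilt [-0.    -0.001 -1.   ]
tool cm to go [-0.21  0.01  0.25] F [-0.7 -4.3  0.5] T [-0.84  0.22 -0.06] w 0.15832312504326992 q [ 0.45  0.25 -0.66  1.88  0.17  1.07 -2.2 ]
top stand_top 0.9 px [372. 247.] [ 0.4129 -0.1473  0.045 ]
top stand_top 0.84 px [383. 178.] [ 0.5235 -0.1709  0.045 ]
scene bar_grip 0.75 px [270. 184.] [0.5289 0.0486 0.1   ]
scene cone 0.64 px [272. 216.] [0.563  0.0521 0.055 ]
scene cone 0.57 px [278. 178.] [0.4707 0.0677 0.055 ]
scene stand_top 0.81 px [173. 164.] [ 0.4166 -0.1455  0.045 ]
scene stand_top 0.72 px [231. 164.] [ 0.4208 -0.0264  0.045 ]
scene stand_top 0.68 px [152. 201.] [ 0.5182 -0.1709  0.045 ]
```

Gripped at 13.8 mm, so the bar is now at tool angle −20°, which puts the cone at 160°. The stand is at about 213.4°, so I turn 53.4° about −z of the tool.

```bash
python3 -m jog '[[[0,0,0,0,0,-5.35,0.5],[0,0,0,0,0,-5.35,0.5],[0,0,0,0,0,-5.35,0.5],[0,0,0,0,0,-5.35,0.5],[0,0,0,0,0,-5.35,0.5],[0,0,0,0,0,-5.35,0.5],[0,0,0,0,0,-5.35,0.5],[0,0,0,0,0,-5.35,0.5],[0,0,0,0,0,-5.35,0.5],[0,0,0,0,0,-5.35,0.5],[0,0,0,0,0,0,0.5],[0,0,0,0,0,0,0.5]]]' 25 >/dev/null; python3 go.py
```

```text
t 6.75 pos [0.5316 0.0493 0.1085] xang 33.5 tilt [-0.    -0.002 -1.   ]
tool cm to go [-0.11 -0.22  0.25] F [ 0.4 -7.5  1.5] T [-1.33  0.05  0.03] w 0.15934198087497162 q [ 0.57  0.28 -0.8   1.88  0.23  1.08 -1.31]
```

```bash
python3 -m jog '[[[0,0.1,0,0,0,0,0.5],[0,0,0,0,0,0,3],[0,0,0,0,0,0,5],[0,0,0,0,0,0,7],[0,0,0,0,0,0,8],[0,0,0,0,0,0,8],[0,0,0,0,0,0,8],[0,0,0,0,0,0,8],[0,0,0,0,0,0,8],[0,0,0,0,0,0,8]]]' 25 >/dev/null; python3 go.py
python3 -m jog '[[[0,0,-3,0,0,0,8],[0,0,-4,0,0,0,8],[0,0,-4,0,0,0,8],[0,0,-3,0,0,0,8],[0,4,0,0,0,0,8],[0,4,0,0,0,0,8],[0,4,0,0,0,0,8],[0,4,0,0,0,0,8],[0,4,0,0,0,0,8],[0,4,0,0,0,0,8],[0,0,0,0,0,0,8],[0,0,0,0,0,0,8]]]' 25 >/dev/null; python3 go.py
python3 - <<'E'
from h import *
look(tag='e')
im=imaging.get_image("top"); f=im["frame"][120:285,140:360]
cv2.imwrite("pics/f.png",cv2.cvtColor(cv2.resize(f,(800,600),interpolation=cv2.INTER_CUBIC),cv2.COLOR_RGB2BGR))
E
```

```text
t 7.75 pos [0.5322 0.0499 0.1085] xang 33.53 tilt [ 0. -0. -1.]
tool cm to go [-0.19 -0.19  0.25] F [-0.9 -0.6 -0. ] T [0.01 0.   0.03] w 0.8727354003919137 q [ 0.57  0.28 -0.8   1.88  0.23  1.08 -1.31]
t 8.95 pos [ 0.6647 -0.1511  0.2475] xang 33.42 tilt [-0.001  0.001 -1.   ]
tool cm to go [ -0.17 -24.25  14.19] F [-0.7  1.7  0. ] T [ 0.09 -0.05  0.05] w 0.9202442220532842 q [ 0.67  0.47 -0.69  1.34  0.3   1.44 -0.99]
top bar_grip 0.74 px [246. 174.] [0.5273 0.0491 0.1   ]
top cone 0.89 px [264. 208.] [0.4792 0.0231 0.055 ]
top stand_top 0.79 px [373. 247.] [ 0.4122 -0.1491  0.045 ]
top stand_top 0.73 px [291. 239.] [ 0.4288 -0.0175  0.045 ]
top stand_top 0.57 px [382. 181.] [ 0.5194 -0.1694  0.045 ]
scene bar_grip 0.97 px [267. 185.] [0.531  0.0437 0.1   ]
scene cone 0.59 px [251. 183.] [0.4822 0.0162 0.055 ]
scene stand_top 0.96 px [151. 202.] [ 0.5209 -0.1729  0.045 ]
scene stand_top 0.76 px [233. 164.] [ 0.4191 -0.0217  0.045 ]
scene stand_top 0.56 px [173. 165.] [ 0.4196 -0.1459  0.045 ]
```

View pics/f.png

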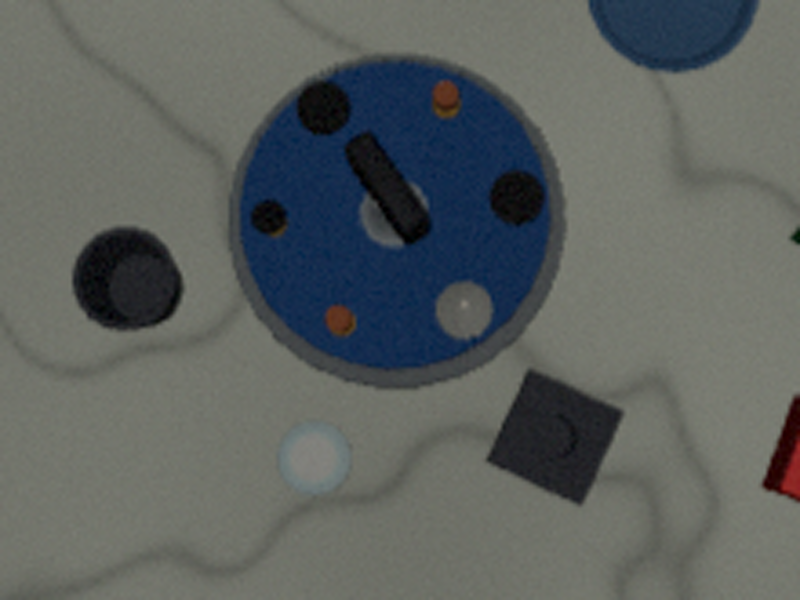

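The final top view shows the cone at crop (464,310), pointing at the dark stand at (555,437). I'll compute the bearing from these hand-read points.

```bash
python3 - <<'E'
from h import *
im=imaging.get_image("top")
w=lambda x,y,z: ray(im,((120+y*.275)/384,(140+x*.275)/512),z)[:2]
bar=w(388,188,.115); foot=w(399,221,.01); st=w(555,436,.045); cone=w(464,308,.045)
tip=w(464,303,.071)
disc=w(395.5,213,.03)
b=lambda p,c:np.degrees(np.arctan2(*(p-c)[::-1]))%360
print(bar,foot,disc,st,cone,tip)
for c in(bar,foot,disc,np.array([.5305,.0495])): print(b(cone,c),b(tip,c),b(st,c), np.hypot(*(cone-c)),np.hypot(*(st-c)))
e1,e2=w(360,140,.115),w(415,236,.115); print("bar",b(e2,e1))
E
```

```text
[0.52907818 0.04799077] [0.53055377 0.0471588 ] [0.53142576 0.04804882] [ 0.42745543 -0.02088606] [0.48542219 0.01786292] [0.48529403 0.01800583]
214.6103174594057 214.40472461036197 214.12823059439822 0.0530427408444087 0.12276481572774552
212.9884788107878 212.78663553502685 213.42479341355985 0.05380621093481319 0.1235288277197593
213.27145889358752 213.07392276328005 213.54535188552862 0.05502287571871521 0.12474713172785101
215.06243746955136 214.8642176755687 214.33558335600944 0.05507189810944844 0.12478934742047879
bar 208.18925008940434
```

The cone bearing (~213.5°) and the stand bearing (~213.7°) agree to within 1°. The robot is clear, so I'm handing in.

```bash
python3 -c "
from bench import close_job
print(close_job())"
```

```text
the job is handed in; nothing more can be done
None
```

I gripped the carousel's bar and turned it 53.5° counter-clockwise, seen from above. That is the shorter way round. The pointed cone now faces the square dark steel stand. I then released the bar, raised the arm and backed it clear, and handed in at about 9 s on the robot's clock.

**Final checks**
- **Direction:** in the last top picture, seen from the axis, the cone bears about 213–215° and the stand about 213–214°. They agree to within 1°. The tool angle at release (33.5°, so a bar bearing of 213.5°) agrees too.
- **Distance:** the stand lies about 124 mm from the axis, inside the given 115–145 mm. The red and green look-alikes were left alone.
- **Forces:** the largest wrist force reading was under 10 N, read between moves. It was about 1 N after I opened the jaws.

**One check disagreed:** reading the bar's direction from its ends by eye gave about 208°. I took that as a rough read, because the bar's top and side edges blur together at this resolution, and relied on the other measurements. The job reports no verdict, so I can't confirm it passed.

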